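Divert the grinding balls to the blue tray

ROBOT

A 6-joint arm with a two-finger parallel gripper is mounted at the origin on the work surface. World frame = base frame: x ahead of the robot, y to its left, z up, the work surface at z = 0. Lengths are in m, angles in degrees, forces in N, time in s.
With the tool pointing down it reaches from about 0.4 to 0.825 m from the base axis. Payload 7 kg.
Tool frame: the origin (TCP) lies midway between the tips of the shut fingers; the grasp point (between the pads) lies 19 mm behind it; x points along the fingers, z is the direction in which the jaws open and shut, and the axes are right-handed (so a half turn about x gives the same grasp; the last joint's range is limited). The gripper opens to 88 mm and grips with 3 to 60 N. Pads are 19 mm wide; open, the fingers measure 130 mm over their backs; the gripper's body (78 mm by 193 mm) begins 47 mm behind the grasp point.
Start: joints at [-59.811, 20.546, 0.682, 0, -70.136, -16.507], TCP at [0.16, -0.656, 0.227] pointing down, gripper open.
Joint ranges: [-176.03, 176.03], [-82.01, 121.73], [-58.28, 71.71], [-173.87, 95.51], [-174.79, -0.11], [-173.66, 173.66]. Speed limits (degrees/s): [136.94, 136.94, 172.46, 180, 180, 180].

INTERFACE

Orientations are given as [roll, pitch, yaw] about the fixed x, y, z axes, in that order (R = Rz(yaw) Ry(pitch) Rx(roll)).
In Python, from plant import ctrl gives the robot as it stands. The module is installed in compiled form; this text tells all that it offers.
- The arm moves only by the tool servo_tool, never from a script. Its argument "deltas" is a list of rows, each a list of 3 entries, a list of its own where there are three numbers: the turn, a rotation vector about the tool's x, y, z in degrees, then the shift along the tool's x, y, z in cm, then the finger opening in cm, from 0 to 8.76. A call has 1 to 5 rows; each row is the pose to reach, as a shift and turn from the pose measured when the call began, along the tool's axes at that moment; what a row does not reach only later rows make up. A row lasts 1/10 s, in which the tool goes at most 50 mm and 8.59 degrees, less where a joint would pass 70% of its speed; a pose out of reach is approached as far as the arm can. A call with a gripper value outside its range is refused whole. The fingers move at their own pace and stop on an object; the grip force is fixed at half the most. Time passes only in rows, so rows that repeat a pose let the fingers close. It gives the time, the measured TCP pose, the force and the opening at its end, in the units of the state.
- ctrl.get_obs(): the state, without advancing time (a new reading comes with each control period).
- ctrl.snapshot(name): name is "scene" or "top" or "wrist"; returns a dict with "image" (420x560x3 uint8, red, green, blue), "vertical_fov" (degrees; the focal length in pixels is half the picture's height over the tangent of half this angle, whatever the lens; pixels are square), "cx", "cy" (the principal point, pixels), "k1" (the pictures are not rectified: a ray, as slopes to the right and down, at radius r is drawn at 1 + k1 r^2 times it, then the intrinsics apply), "rvec" (rotation vector, rad) and "tvec" (3), from world to camera coordinates, as OpenCV has them. Camera axes: x right, y down, z forward; pixel columns grow to the right and rows downward; lengths in m; the calibration is good to about 2 mm. A picture is of the moment at which its call begins. There is no depth.
- ctrl.close_job(): hands the job in, once; it reports no verdict.
The state is a dict: "clock": time; "joint_pos": joint angles; "qvel": joint speeds; "tau": joint torques, N m; "tool_pos": TCP position; "orientation": TCP orientation; "force": force on the tool from outside, world axes, zero at the start; "moment": the same for the moment, N m; "opening": finger opening in m.
Only numpy, scipy, OpenCV 4.12 (cv2) and the standard library are available. Lean on these libraries where they do the work, as an engineer would, in place of code of your own. Each camera call takes 0.05 s, during which the arm holds its last target. There are 200 camera calls.

TASK

On the lab counter, set the chute's flap so that it sends balls to the blue tray, leaning fully over to the side away from that tray. Then pour both white balls from their scoop into the top of the chute so that they run down into the blue tray, and stand the empty scoop upright on the counter. Leave the other scoop, with the black balls, where it is.

Things in the scene. Friction and masses are not known exactly. Their poses are not given: they have to be found in the camera images.
- flap (a joint): Green flap in the chute's mouth, hinged at its lower edge, with a lever outside that turns with it. 0: upright; positive: top leans to the chute's +y; stops at -0.75 and 0.75 rad. It closes the side to which it leans: leaning to +y, balls go out at -y, and the reverse. Turned by pushing the lever sideways (1 to 2 N); it stays where it is left.
- flap_knob (a point): Centre of the red ball knob (26 mm diameter) at the lever's end: 120 mm from the hinge line, which runs along the chute's x, 85 mm below the rim. The knob is 95 mm towards +x from the mouth's centre, outside the wall; upright, it is 35 mm above the rim. Lever bar 8 by 10 mm.
- hopper (a point): Centre of the open mouth, at rim height (175 mm above the counter), of the fixed white-and-blue chute. Mouth 110 mm (x) by 120 mm (y) inside, walls 4 mm. x points to the side with the lever; y to one exit, -y to the other; z up. Chute 118 by 250 mm; steel slopes lead to a tray at either end.
- tray_blue: Blue open tray, 124 by 124 mm, 38 mm high, walls 4 mm, fixed below one of the chute's exits, 190 mm from the mouth's centre along +y or -y; a red tray is at the other exit. Origin: centre of its underside; axes as the chute's.
- scoop_grip (a point): Centre of the dark grip (56 x, 12 y, 50 z mm) on the orange scoop that holds the white balls; 80 mm above the counter. z up, -x to the open nose. Scoop 78 mm wide, side walls up to 51 mm high, 0.16 kg. Lip at the nose: 87 mm along -x, 51 mm below this point. The floor rises 12 degrees to the nose: level, the balls stay at the back; tipped nose-down 40 degrees, they roll out.
- white1_center (a point): Centre of a white ceramic ball, 24 mm in diameter, 30 g, lying at the back of the scoop, on its +y side.
- white2_center (a point): Centre of a white ceramic ball, 24 mm in diameter, 30 g, lying at the back of the scoop, on its -y side.
- scoop2_grip (a point): Centre of the grip of the other scoop, of the same make, holding two black balls; to be left alone.
Things that resemble listed ones, but are neither listed nor needed, are in the scene too. What is shaped like the tray_blue but green or pink is not meant.

How it is judged (in metres and radians):
On the way, in this order (a step that is already met when the one before it is completed fails the run):
1. the flap leans away from the blue tray by more than 0.55 rad while both white balls are still in their scoop (((y of tray_blue in the frame of hopper above 0 m and value of joint flap below -0.55 rad) or (y of tray_blue in the frame of hopper below 0 m and value of joint flap above 0.55 rad)) and distance between each of white1_center, white2_center and scoop_grip below 0.08 m), for 0.2 s.
2. the white balls are poured in at the mouth of the chute (one is seen inside it) (((x of white1_center in the frame of hopper between -0.058 and 0.058 m and y of white1_center in the frame of hopper between -0.063 and 0.063 m and z of white1_center in the frame of hopper between -0.12 and -0.005 m) or (x of white2_center in the frame of hopper between -0.058 and 0.058 m and y of white2_center in the frame of hopper between -0.063 and 0.063 m and z of white2_center in the frame of hopper between -0.12 and -0.005 m))), for 0.02 s.
At the end, for the whole second after the job is handed in: Both white balls lie in the blue tray, the flap still leans away from the blue tray by more than 0.55 rad, and the scoop stands upright on the counter within 0.15 rad (grip centre 70 to 90 mm above it) (((y of tray_blue in the frame of hopper above 0 m and value of joint flap below -0.55 rad) or (y of tray_blue in the frame of hopper below 0 m and value of joint flap above 0.55 rad)) and x of white1_center in the frame of tray_blue between -0.062 and 0.062 m and y of white1_center in the frame of tray_blue between -0.062 and 0.062 m and z of white1_center in the frame of tray_blue between 0 and 0.035 m and x of white2_center in the frame of tray_blue between -0.062 and 0.062 m and y of white2_center in the frame of tray_blue between -0.062 and 0.062 m and z of white2_center in the frame of tray_blue between 0 and 0.035 m and height (world z) of scoop_grip between 0.07 and 0.09 m and angle between scoop_grip's own z axis and vertical below 0.15 rad); the robot touches nothing.
It fails at once if the scoop with the black balls is moved by more than 30 mm (distance of scoop2_grip from where it was at the start of the episode above 0.03 m).
It also fails if it takes over 72 s, if anything falls off the work surface, if the arm or the gripper's body presses on something with over 40 N, if the wrist force passes 120 N, or if a joint passes its speed limit or range.

## Working session

There is one attempt and no reset: what is moved stays moved. The work goes in short steps, Python scripts to look and compute and a tool call to move; the robot and the scene stay as the last step left them, time stands still between calls to the robot, and variables do not carry over. Pictures are saved under pics/ and viewed, on a budget of 10 in all, crops included, one or two more only if the job needs it, and the job is handed in when it is done.

Besides the shell and the picture viewer there is one more tool, called after ">>>" as name(argument=value, ...), one argument or row to a line, values as JSON. servo_tool: Moves the arm, as the interface text tells. Its arguments: {"type":"object","properties":{"deltas":{"type":"array","items":{"type":"array"}}},"required":["deltas"]}

```bash
mkdir -p pics; cat > h.py <<'E'
import numpy as np, cv2, pickle
from scipy.spatial.transform import Rotation as R
from plant import ctrl
def snap(n,f):
    s=ctrl.snapshot(n); cv2.imwrite(f'pics/{f}.png',s['image'][:,:,::-1]); pickle.dump(s,open(f'pics/{f}.pkl','wb')); return s
def load(f): return pickle.load(open(f'pics/{f}.pkl','rb'))
def K(s):
    h=s['image'].shape[0]; f=h/2/np.tan(np.radians(s['vertical_fov'])/2)
    return np.array([[f,0,s['cx']],[0,f,s['cy']],[0,0,1]]),np.array([s['k1'],0,0,0,0.])
def proj(s,P):
    k,d=K(s); return cv2.projectPoints(np.float64(P).reshape(-1,1,3),np.float64(s['rvec']),np.float64(s['tvec']),k,d)[0].reshape(-1,2)
def ray(s,uv):
    k,d=K(s); p=cv2.undistortPoints(np.float64(uv).reshape(-1,1,2),k,d).reshape(-1,2)
    M=cv2.Rodrigues(np.float64(s['rvec']))[0]; t=np.float64(s['tvec']).ravel()
    return -M.T@t,(np.c_[p,np.ones(len(p))])@M
def atz(s,uv,z):
    c,d=ray(s,uv); return c+d*((np.asarray(z)-c[2])/d[:,2])[:,None]
def tri(obs):
    A=np.zeros((3,3));b=np.zeros(3)
    for s,uv in obs:
        c,d=ray(s,uv);d=d[0]/np.linalg.norm(d[0]);P=np.eye(3)-np.outer(d,d);A+=P;b+=P@c
    return np.linalg.solve(A,b)
def crop(f,x,y,w,h,o,k):
    i=cv2.imread(f'pics/{f}.png')[y:y+h,x:x+w]; cv2.imwrite(f'pics/{o}.png',cv2.resize(i,None,fx=k,fy=k,interpolation=cv2.INTER_CUBIC))
E
python3 - <<'E'
from h import *
a=snap('scene','s0');b=snap('top','t0')
for s in(a,b):print(s['vertical_fov'],s['cx'],s['cy'],s['k1'],ray(s,[[280,210]]))
print(ctrl.get_obs())
E
```

```text
57.58014166678347 276.95276337300083 214.3546951773169 -4.343166242132531e-05 (array([0.98573758, 0.58013753, 0.77896761]), array([[-0.4604376 , -0.60036215, -0.65403054]]))
47.30662696801262 271.7908670729241 211.5601868955424 0.013534239196890589 (array([0.34871587, 0.01575268, 1.35339634]), array([[ 0.16811348, -0.04422929, -0.98492912]]))
{'clock': 0.1, 'joint_pos': array([-5.98124504e+01,  2.05869392e+01,  6.40399782e-01, -1.73623084e-02,
       -7.01352137e+01, -1.65077897e+01]), 'qvel': array([ 0.00715124, -0.21227221,  0.08392196,  0.00460766,  0.08252638,
       -0.07099061]), 'tau': array([-2.09174366e-03, -5.84163272e+01,  2.93752223e+01,  7.01570079e+00,
        1.01233352e-02, -4.93525954e-05]), 'tool_pos': array([ 0.1595208 , -0.65544636,  0.22573243]), 'orientation': array([  5.218083  ,  89.91663291, 108.89193158]), 'force': array([-0.19524885, -0.41068117,  0.36011018]), 'moment': array([-1.84449374e-02,  3.59918592e-05,  4.68293962e-02]), 'opening': 0.08793203705404593}
```

View pics/s0.png

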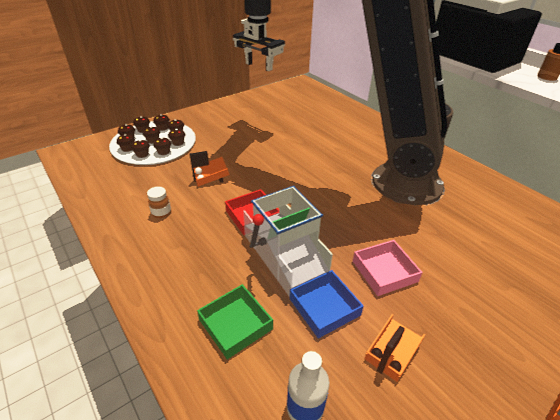

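View pics/t0.png

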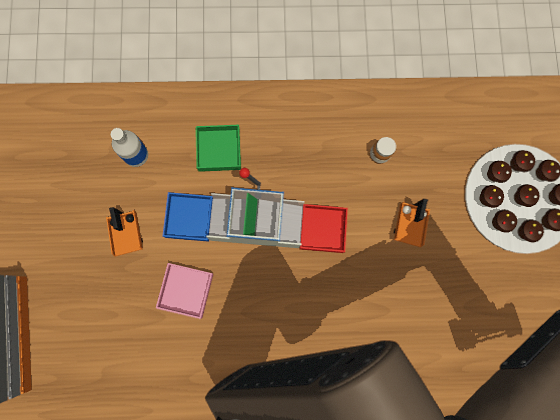

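The scene picture shows the white-ball scoop at (208,172) and the black-ball scoop at (394,345). In the top picture they are at (410,222) and (124,232). The chute is at (255,212) with its knob at (245,173), and the blue tray is at (188,216). The white balls at (405,210) pick out the right-hand scoop; I'll confirm that in an enlarged crop.

```bash
python3 - <<'E'
from h import *
i=cv2.imread('pics/t0.png');j=cv2.imread('pics/s0.png')
a=cv2.resize(i[190:256,380:446],(396,396),interpolation=2); b=cv2.resize(j[140:206,175:241],(396,396),interpolation=2)
cv2.imwrite('pics/c1.png',np.hstack([a,b]))
crop('t0',155,155,200,110,'c2',4)
E
```

```text
(no output)
```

View pics/c1.png

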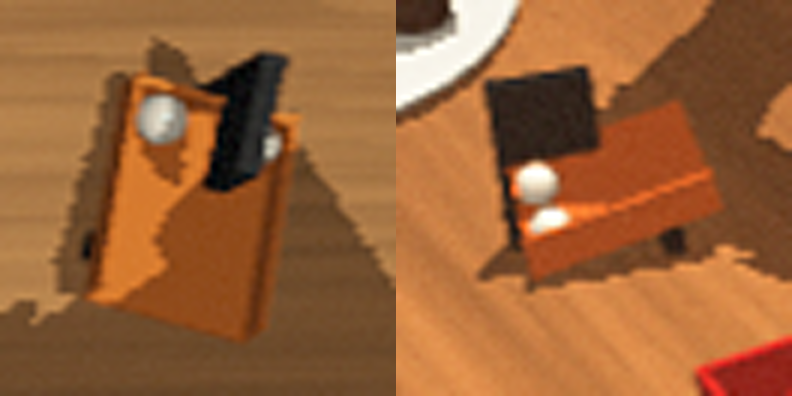

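View pics/c2.png

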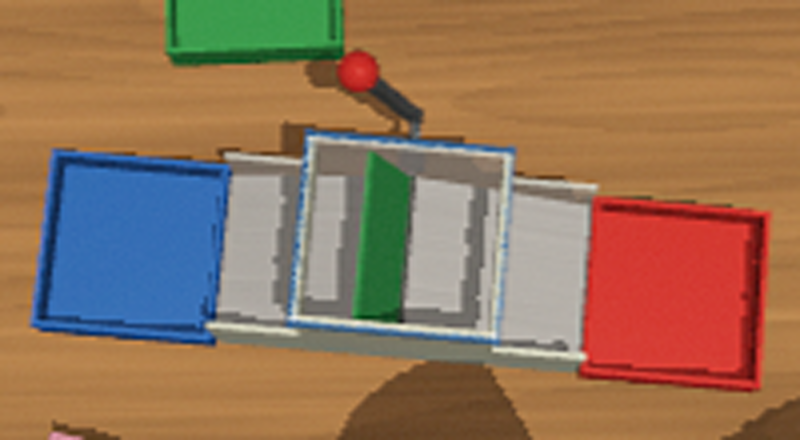

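The crops confirm it. The right-hand scoop holds the two white balls, at (160,118) and (268,145) in the first crop, with its nose towards the robot. The blue tray is on the left (+y), and the knob at crop (359,72) leans towards blue, so the flap has to go to −y. Next I fit the poses.

```bash
cat > fit.py <<'E'
from h import *
from scipy.optimize import least_squares
t=load('t0');s=load('s0')
def T(p,P): c,q=np.cos(p[2]),np.sin(p[2]); P=np.atleast_2d(P); return np.c_[p[0]+c*P[:,0]-q*P[:,1],p[1]+q*P[:,0]+c*P[:,1],P[:,2]]
# chute: rim outer corners (+x+y),(+x-y),(-x-y),(-x+y)
rim=np.array([[305,130],[516,148],[500,340],[289,323]])/4+[155,155]
blue=np.array([[53,150],[232,165],[214,343],[32,328]])/4+[155,155]
rimP=[[.059,.064,.175],[.059,-.064,.175],[-.059,-.064,.175],[-.059,.064,.175]]
bl=np.array([[.062,.252,.038],[.062,.128,.038],[-.062,.128,.038],[-.062,.252,.038]])
kn=np.array([[359,72]])/4+155
def knob(a): return [[.095,.12*np.sin(a),.09+.12*np.cos(a)]]
f=lambda p:np.r_[proj(t,T(p,rimP))-rim,proj(t,T(p,bl))-blue,proj(t,T(p,knob(p[3])))-kn,proj(s,T(p,knob(p[3])))-[[258,219]]].ravel()
r=least_squares(f,[.5,0,0,.3]);H=r.x;print('hopper',H,np.degrees(H[2]));print(r.fun.reshape(-1,2).round(1).tolist())
print('knob',T(H,knob(H[3])))
# scoop
o=np.array([380,190])
lip=np.array([[90,297],[250,340]])/6+o
bk=np.array([[130,75],[297,118]])/6+o
gt=np.array([[262,57],[288,57],[238,188],[205,185]])/6+o   # +x+y,+x-y,-x-y,-x+y
o2=np.array([175,140]); gs=np.array([[588,68],[487,80]])/6+o2
lipP=[[-.087,.039,.029],[-.087,-.039,.029]]
gP=np.array([[.028,.006,.105],[.028,-.006,.105],[-.028,-.006,.105],[-.028,.006,.105]])
def g(p):
    B=[[p[3],.039,p[4]],[p[3],-.039,p[4]]]
    return np.r_[proj(t,T(p,lipP))-lip,proj(t,T(p,B))-bk,proj(t,T(p,gP))-gt,proj(s,T(p,[[-.028,0,.105],[.028,0,.105]]))-gs].ravel()
r=least_squares(g,[.5,-.3,0,.03,.05]);S=r.x;print('scoop',S,np.degrees(S[2]));print(r.fun.reshape(-1,2).round(1).tolist())
w1=atz(t,[np.array([160,118])/6+o],[.03])[0];print('w1 if z=.03',w1)
np.savez('p',H=H,S=S)
E
python3 fit.py
```

```text
hopper [ 0.54153987  0.02298831 -0.10161989  0.30049701] -5.822391017484327
[[1.2, 1.1], [-0.7, 0.7], [-0.2, -0.7], [0.9, -0.5], [-0.2, 0.2], [-0.5, -0.0], [-0.4, -0.4], [-0.1, -0.2], [-0.1, -0.3], [-0.0, -0.1]]
knob [[0.63965304 0.04868719 0.20462274]]
scoop [ 0.51949832 -0.39469647 -0.18146924  0.04686535  0.10012495] -10.397421729770619
[[-6.7, 15.8], [-5.5, 13.1], [-0.6, 1.3], [0.5, -1.3], [-10.5, 12.8], [-10.4, 13.5], [-4.3, 12.4], [-3.3, 12.2], [-52.3, -0.8], [-51.9, 1.1]]
w1 if z=.03 [ 0.56799819 -0.40069912  0.03      ]
```

```bash
sed -i 's/\[\[588,68\],\[487,80\]\]/[[192,68],[91,80]]/' fit.py; python3 fit.py; python3 - <<'E'
from h import *
print(R.from_euler('xyz',ctrl.get_obs()['orientation'],degrees=True).as_matrix().round(3))
E
```

```text
hopper [ 0.54153987  0.02298831 -0.10161989  0.30049701] -5.822391017484327
[[1.2, 1.1], [-0.7, 0.7], [-0.2, -0.7], [0.9, -0.5], [-0.2, 0.2], [-0.5, -0.0], [-0.4, -0.4], [-0.1, -0.2], [-0.1, -0.3], [-0.0, -0.1]]
knob [[0.63965304 0.04868719 0.20462274]]
scoop [ 0.55484537 -0.41878157 -0.28632341  0.0229904   0.03453691] -16.405123150334088
[[-1.9, 0.8], [-1.3, 0.9], [0.4, 0.0], [-0.4, 0.0], [-1.4, -0.4], [-1.4, 0.7], [2.6, -1.1], [3.7, -1.8], [0.8, -0.3], [0.5, 0.7]]
w1 if z=.03 [ 0.56799819 -0.40069912  0.03      ]
[[-0.    -0.972 -0.236]
 [ 0.001 -0.236  0.972]
 [-1.     0.     0.001]]
```

```bash
cat >> h.py <<'E'
def go(pos,jaw=None,M=None):
    """print delta to world TCP pos with tool x down and jaw z-axis at world heading jaw deg, or rotation matrix M"""
    o=ctrl.get_obs();A=R.from_euler('xyz',o['orientation'],degrees=True).as_matrix()
    if M is None:
        a=np.radians(jaw);z=np.array([np.cos(a),np.sin(a),0]);x=np.array([0,0,-1.]);M=np.c_[x,np.cross(z,x),z]
    print('at',o['tool_pos'].round(4),'clk',o['clock'],'open',round(o['opening'],4),'F',o['force'].round(1))
    print('turn',np.degrees(R.from_matrix(A.T@M).as_rotvec()).round(2),'shift',(A.T@(np.array(pos)-o['tool_pos'])*100).round(2))
def C(p):
    H=np.load('p.npz')['H'];c,s=np.cos(H[2]),np.sin(H[2])
    return np.array([H[0]+c*p[0]-s*p[1],H[1]+s*p[0]+c*p[1],p[2]])
E
python3 -c "
from h import *
print(C([.095,.105,.27]));go(C([.095,.105,.27]),84.2)"
```

```text
[0.64670151 0.11780935 0.27      ]
at [ 0.1595 -0.6554  0.2257] clk 0.1 open 0.0879 F [-0.2 -0.4  0.4]
turn [19.47  0.08 -0.02] shift [ -4.34 -65.62  63.62]
```

>>> servo_tool(
  deltas=[
    [[5,0,0],[-4.3,-3.3,3.2],0],
    [[10,0,0],[-4.3,-6.5,6.4],0],
    [[15,0,0],[-4.3,-10,9.7],0],
    [[19.5,0,0],[-4.3,-13.2,12.8],0],
    [[19.5,0,0],[-4.3,-16.5,16],0],
  ],
)

```text
clock: 0.6
tool_pos: [0.2826, -0.4591, 0.2688]
orientation: [21.7, 89.9, 105.7]
force: [2.3, -0.6, 1.1]
opening: 0.0531
```

```bash
python3 -c "
from h import *
go(C([.095,.105,.27]),84.2)"
```

```text
at [ 0.2826 -0.4591  0.2688] clk 0.6 open 0.0531 F [ 2.3 -0.6  1.1]
turn [-0.19  0.1  -0.04] shift [-4.000e-02 -3.019e+01  6.118e+01]
```

>>> servo_tool(
  deltas=[
    [[0,0,0],[0,-30.2,61.2],0],
    [[0,0,0],[0,-30.2,61.2],0],
    [[0,0,0],[0,-30.2,61.2],0],
    [[0,0,0],[0,-30.2,61.2],0],
    [[0,0,0],[0,-30.2,61.2],0],
  ],
)

```text
clock: 1.1
tool_pos: [0.4158, -0.2475, 0.2692]
orientation: [11.5, 89.9, 95.6]
force: [1.1, -0.2, -0.1]
opening: 0.0132
```

>>> servo_tool(
  deltas=[
    [[0,0,0],[0,-10,20],0],
    [[0,0,0],[0,-10,20],0],
    [[0,0,0],[0,-10,20],0],
    [[0,0,0],[0,-10,20],0],
    [[0,0,0],[0,-10,20],0],
  ],
)

```text
clock: 1.6
tool_pos: [0.5374, -0.0559, 0.2691]
orientation: [20.7, 89.9, 104.8]
force: [-0.2, -1.1, 0.4]
opening: 0.0003
```

```bash
python3 -c "
from h import *
go(C([.095,.105,.27]),84.2)"
```

```text
at [ 0.5374 -0.0559  0.2691] clk 1.6 open 0.0003 F [-0.2 -1.1  0.4]
turn [-0.07  0.11 -0.04] shift [-0.07 -9.09 18.4 ]
```

Next I move to just beside the knob, then descend to z = 0.165.

>>> servo_tool(
  deltas=[
    [[0,0,0],[0,-9.1,18.4],0],
    [[0,0,0],[0,-9.1,18.4],0],
    [[0,0,0],[0,-9.1,18.4],0],
    [[0,0,0],[0,-9.1,18.4],0],
    [[0,0,0],[0,-9.1,18.4],0],
  ],
)

```text
clock: 2.1
tool_pos: [0.6483, 0.1219, 0.2672]
orientation: [66.0, 89.8, 150.3]
force: [-0.3, 0.2, 0.2]
opening: 0.0003
```

>>> servo_tool(
  deltas=[
    [[0,0,0],[5,0,0],0],
    [[0,0,0],[10.5,0,0],0],
    [[0,0,0],[10.5,0,0],0],
    [[0,0,0],[10.5,0,0],0],
  ],
)

```text
clock: 2.5
tool_pos: [0.6474, 0.1213, 0.1612]
orientation: [103.2, 89.7, -172.5]
force: [0.9, 0.8, 0.8]
opening: 0.0004
```

```bash
python3 -c "
from h import *
go(C([.095,-.079+.013+.021,.162]),84.2);snap('wrist','w1');s=snap('scene','s1');crop('s1',190,150,160,120,'c3',4)"
```

```text
at [0.6474 0.1213 0.1612] clk 2.5 open 0.0004 F [0.9 0.8 0.8]
turn [ 0.09 -0.07 -0.31] shift [ -0.06   0.06 -15.35]
```

View pics/c3.png

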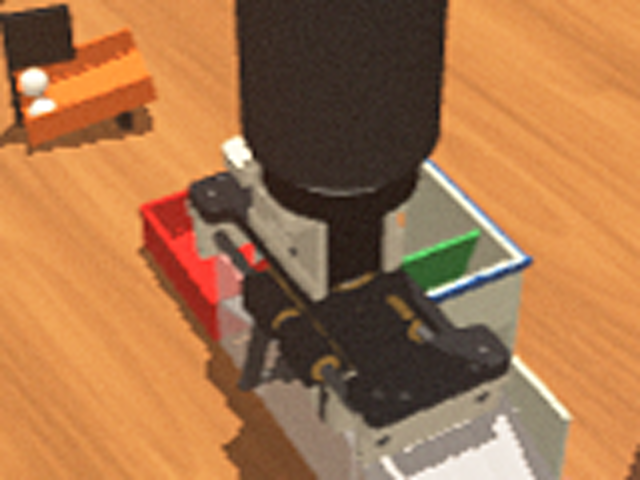

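>>> servo_tool(
  deltas=[
    [[0,0,0],[-1.2,0,-1.5],0],
    [[0,0,0],[-1.2,0,-3],0],
    [[0,0,0],[-1.2,0,-4.5],0],
    [[0,0,0],[-1.2,0,-6],0],
    [[0,0,0],[-1.2,0,-7.5],0],
  ],
)

```text
clock: 3.1
tool_pos: [0.6421, 0.0459, 0.1773]
orientation: [-30.2, 89.8, 54.1]
force: [1.1, 1.0, 1.9]
opening: -0.0
```

>>> servo_tool(
  deltas=[
    [[0,0,0],[0,0,-1.2],0],
    [[0,0,0],[0.2,0,-2.4],0],
    [[0,0,0],[0.5,0,-3.6],0],
    [[0,0,0],[0.8,0,-4.8],0],
    [[0,0,0],[1,0,-5.5],0],
  ],
)

```text
clock: 3.6
tool_pos: [0.6361, -0.0098, 0.1663]
orientation: [-6.9, 89.9, 77.3]
force: [0.1, 1.4, 0.0]
opening: 0.0002
```

```bash
python3 -c "
from h import *
go(C([.095,-.079+.013+.021,.162]),84.2)"
```

```text
at [ 0.6361 -0.0098  0.1663] clk 3.6 open 0.0002 F [0.1 1.4 0. ]
turn [0.04 0.13 0.02] shift [ 0.42  0.24 -2.19]
```

>>> servo_tool(
  deltas=[
    [[0,0,0],[0.3,0.1,-0.8],0],
    [[0,0,0],[0.5,0.2,-1.6],0],
    [[0,0,0],[0.5,0.2,-2.2],0],
    [[0,0,0],[0.5,0.2,-2.2],0],
  ],
)

```text
clock: 4.0
tool_pos: [0.6317, -0.0321, 0.1612]
orientation: [0.1, 89.9, 84.3]
force: [0.3, 0.5, 0.3]
opening: 0.0005
```

>>> servo_tool(
  deltas=[
    [[0,0,0],[0,0,-0.4],0],
    [[0,0,0],[0,0,-0.5],0],
    [[0,0,0],[0,0,-0.5],0],
  ],
)

```text
clock: 4.3
tool_pos: [0.6319, -0.0336, 0.1615]
orientation: [-13.5, 89.6, 70.7]
force: [-0.7, 14.7, 1.9]
opening: 0.0003
```

```bash
python3 -c "
from h import *
go(C([.095,-.079+.013+.021,.162]),84.2); s=snap('top','t2');H=np.load('p.npz')['H']
for a in(-.5,-.65,-.75):print(a,proj(s,C([.095,.12*np.sin(a),.09+.12*np.cos(a)])))"
```

```text
at [ 0.6319 -0.0336  0.1615] clk 4.3 open 0.0003 F [-0.7 14.7  1.9]
turn [0.06 0.39 0.09] shift [-0.05  0.06  0.21]
-0.5 [[282.12818818 176.64864362]]
-0.65 [[287.96567189 178.05980922]]
-0.75 [[291.42301727 179.07137561]]
```

>>> servo_tool(
  deltas=[
    [[0,0,0],[0,0,3],0],
    [[0,0,0],[-4,0,3],0],
    [[0,0,0],[-9,0,3],0],
    [[0,0,0],[-10,0,3],0],
    [[0,0,0],[-10,0,3],0],
  ],
)

```text
clock: 4.85
tool_pos: [0.6359, -0.0042, 0.2649]
orientation: [-40.6, 89.4, 43.7]
force: [-0.5, -0.4, -0.9]
opening: 0.0005
```

```bash
python3 -c "
from h import *
go([.555,-.419,.26],73.6)"
```

```text
at [ 0.6359 -0.0042  0.2649] clk 4.85 open 0.0005 F [-0.5 -0.4 -0.9]
turn [10.7   0.49  0.34] shift [  0.13   3.93 -42.08]
```

>>> servo_tool(
  deltas=[
    [[4,0,0],[0,0.4,-5],0],
    [[8,0,0],[0,1,-10],0],
    [[10.7,0.5,0.3],[0,1.5,-15],0],
    [[10.7,0.5,0.3],[0,2,-20],0],
    [[10.7,0.5,0.3],[0,2.4,-25],5],
  ],
)

```text
clock: 5.35
tool_pos: [0.5861, -0.2512, 0.2616]
orientation: [115.1, 89.9, -171.3]
force: [1.4, -0.3, -0.5]
opening: 0.0044
```

```bash
python3 -c "
from h import *
go([.555,-.419,.24],73.6)"
```

```text
at [ 0.5861 -0.2512  0.2616] clk 5.35 open 0.0044 F [ 1.4 -0.3 -0.5]
turn [ 0.02 -0.02 -0.05] shift [  2.17  -1.75 -16.97]
```

>>> servo_tool(
  deltas=[
    [[0,0,0],[2.2,-1.7,-17],8.7],
    [[0,0,0],[2.2,-1.7,-17],8.7],
    [[0,0,0],[2.2,-1.7,-17],8.7],
    [[0,0,0],[2.2,-1.7,-17],8.7],
    [[0,0,0],[2.2,-1.7,-17],8.7],
  ],
)

```text
clock: 5.85
tool_pos: [0.5521, -0.422, 0.2366]
orientation: [91.7, 89.7, 165.1]
force: [0.9, 0.7, -0.4]
opening: 0.0428
```

```bash
python3 -c "
from h import *
go([.555,-.419,.24],73.6);s=snap('wrist','w2');t=snap('top','t3');cv2.imwrite('pics/c4.png',np.hstack([cv2.imread('pics/w2.png')[:,80:480],cv2.resize(t['image'][150:290,190:323,::-1],(400,420))]))
S=np.load('p.npz')['S'];c,q=np.cos(S[2]),np.sin(S[2])
P=[[.028,.006,.105],[.028,-.006,.105],[-.028,-.006,.105],[-.028,.006,.105],[-.087,.039,.029],[-.087,-.039,.029]]
print((proj(s,[[S[0]+c*a-q*b,S[1]+q*a+c*b,z] for a,b,z in P])-[80,0]).round(0).tolist())"
```

```text
at [ 0.5521 -0.422   0.2366] clk 5.85 open 0.0428 F [ 0.9  0.7 -0.4]
turn [-0.22 -0.01 -0.29] shift [-0.34 -0.18  0.37]
[[205.0, 234.0], [192.0, 234.0], [192.0, 177.0], [205.0, 177.0], [233.0, 112.0], [162.0, 112.0]]
```

View pics/c4.png

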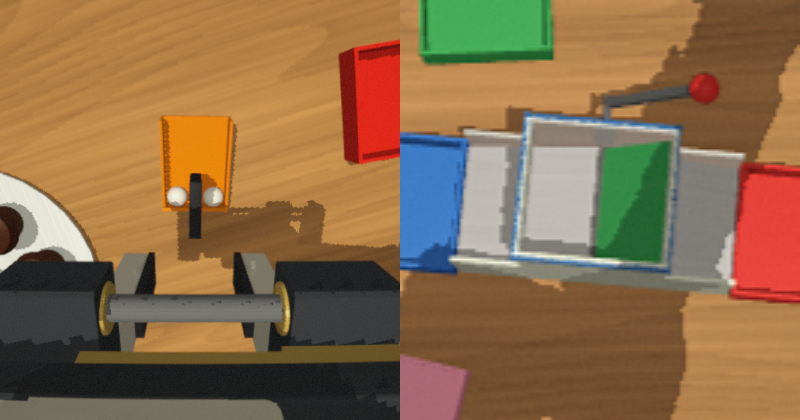

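The left half (wrist view) shows the grip top at about (190–201, 174–238) and both white balls at (178,196) and (213,196). That is 3 px from the predicted position and the yaw agrees. The right half shows the flap fully over to the red side, with the knob at (704,88). I descend with the fingers open.

>>> servo_tool(
  deltas=[
    [[-0.2,0,-0.3],[0,-0.2,0.1],8.7],
    [[-0.2,0,-0.3],[3,-0.2,0.1],8.7],
    [[-0.2,0,-0.3],[6,-0.2,0.1],8.7],
    [[-0.2,0,-0.3],[9,-0.2,0.1],8.7],
    [[-0.2,0,-0.3],[9,-0.2,0.1],8.7],
  ],
)

```text
clock: 6.45
tool_pos: [0.5537, -0.4162, 0.1435]
orientation: [67.8, 89.7, 141.6]
force: [0.9, -0.2, -0.0]
opening: 0.0854
```

```bash
python3 -c "
from h import *
go([.5545,-.4212,.062],73.6)"
```

```text
at [ 0.5537 -0.4162  0.1435] clk 6.45 open 0.0854 F [ 0.9 -0.2 -0. ]
turn [ 0.19  0.12 -0.29] shift [ 8.15 -0.25 -0.48]
```

>>> servo_tool(
  deltas=[
    [[0,0,-0.3],[2.5,-0.2,-0.5],8.7],
    [[0,0,-0.3],[5,-0.2,-0.5],8.7],
    [[0,0,-0.3],[7.2,-0.2,-0.5],8.7],
    [[0,0,-0.3],[8.1,-0.2,-0.5],8.7],
    [[0,0,-0.3],[8.1,-0.2,-0.5],8.7],
  ],
)

```text
clock: 6.95
tool_pos: [0.5542, -0.4207, 0.0626]
orientation: [16.6, 89.9, 90.5]
force: [0.7, 0.5, 0.3]
opening: 0.0869
```

>>> servo_tool(
  deltas=[
    [[0,0,0],[0,0,0],4],
    [[0,0,0],[0,0,0],3],
    [[0,0,0],[0,0,0],2],
    [[0,0,0],[0,0,0],1.6],
    [[0,0,0],[0,0,0],1.6],
  ],
)

```text
clock: 7.45
tool_pos: [0.5543, -0.4208, 0.0631]
orientation: [1.7, 89.9, 75.6]
force: [-0.4, -0.8, 0.7]
opening: 0.0527
```

>>> servo_tool(
  deltas=[
    [[0,0,0],[0,0,0],1.4],
    [[0,0,0],[0,0,0],1.2],
    [[0,0,0],[0,0,0],0],
    [[0,0,0],[0,0,0],0],
    [[0,0,0],[0,0,0],0],
  ],
)

```text
clock: 7.95
tool_pos: [0.5543, -0.4209, 0.063]
orientation: [2.5, 89.9, 76.3]
force: [0.5, -1.9, 1.5]
opening: 0.0129
```

```bash
python3 -c "
from h import *
go([.5545,-.4212,.062],73.6)"
```

```text
at [ 0.5543 -0.4209  0.063 ] clk 7.95 open 0.0129 F [ 0.5 -1.9  1.5]
turn [ 0.25  0.1  -0.  ] shift [ 0.1  -0.03 -0.02]
```

>>> servo_tool(
  deltas=[
    [[0,0,0],[0,0,0],0],
    [[0,0,0],[0,0,0],0],
    [[0,0,0],[-1,0,0],0],
    [[0,0,0],[-3,0,0],0],
    [[0,0,0],[-5,0,0],0],
  ],
)

```text
clock: 8.45
tool_pos: [0.5539, -0.4208, 0.1136]
orientation: [34.0, 89.9, 107.8]
force: [0.6, -0.5, -2.3]
opening: 0.0119
```

>>> servo_tool(
  deltas=[
    [[0,0,0],[-3,0,0],0],
    [[0,0,0],[-6,0,0],0],
    [[0,0,0],[-9,0,0],0],
    [[0,0,0],[-12,0,0],0],
    [[0,0,0],[-14,0,0],0],
  ],
)

```text
clock: 8.95
tool_pos: [0.5542, -0.4214, 0.2568]
orientation: [-41.9, 89.9, 32.0]
force: [-0.4, -1.0, -1.3]
opening: 0.012
```

```bash
python3 -c "
from h import *
go(C([.055,.005,.275]),84.2);snap('wrist','w3')"
```

```text
at [ 0.5542 -0.4214  0.2568] clk 8.95 open 0.012 F [-0.4 -1.  -1.3]
turn [-10.35   0.07   0.08] shift [-1.77  8.24 43.81]
```

View pics/w3.png

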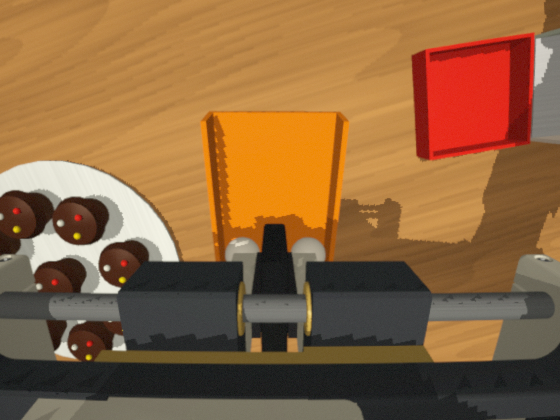

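The scoop is held level and both balls are at the back, at (240,248) and (308,250). I carry it over to the chute.

>>> servo_tool(
  deltas=[
    [[-0.5,0,0],[-1,0.2,1],0],
    [[-1.5,0,0],[-1.8,0.6,3],0],
    [[-2.5,0,0],[-1.8,1.2,6],0],
    [[-3.5,0,0],[-1.8,1.7,9],0],
    [[-4.5,0,0],[-1.8,2.3,12],0],
  ],
)

```text
clock: 9.5
tool_pos: [0.5658, -0.2988, 0.278]
orientation: [-93.8, 89.7, -15.4]
force: [0.5, 0.4, -3.0]
opening: 0.0114
```

```bash
python3 -c "
from h import *
go(C([.055,.005,.275]),84.2)"
```

```text
at [ 0.5658 -0.2988  0.278 ] clk 9.5 open 0.0114 F [ 0.5  0.4 -3. ]
turn [-5.78 -0.03  0.26] shift [ 0.28  3.42 32.09]
```

>>> servo_tool(
  deltas=[
    [[-1,0,0.2],[0,0.3,3.5],0],
    [[-2,0,0.2],[0,0.7,7],0],
    [[-3,0,0.2],[0,1.1,10.5],0],
    [[-4,0,0.2],[0,1.5,14],0],
    [[-5,0,0.2],[0,1.9,17.5],0],
  ],
)

```text
clock: 10.0
tool_pos: [0.5817, -0.1216, 0.278]
orientation: [-128.5, 90.0, -45.0]
force: [0.2, -0.0, -1.7]
opening: 0.0119
```

```bash
python3 -c "
from h import *
go(C([.055,.005,.275]),84.2)"
```

```text
at [ 0.5817 -0.1216  0.278 ] clk 10.0 open 0.0119 F [ 0.2 -0.  -1.7]
turn [-0.71 -0.02  0.03] shift [ 0.29  0.14 14.48]
```

>>> servo_tool(
  deltas=[
    [[-0.7,0,0],[0,0.1,3.5],0],
    [[-0.7,0,0],[0,0.1,7],0],
    [[-0.7,0,0],[0,0.1,10],0],
    [[-0.7,0,0],[0.2,0.1,12.5],0],
    [[-0.7,0,0],[0.3,0.1,14],0],
  ],
)

```text
clock: 10.5
tool_pos: [0.596, 0.0197, 0.2748]
orientation: [144.4, 90.0, -131.3]
force: [-0.3, -0.4, -2.1]
opening: 0.012
```

>>> servo_tool(
  deltas=[
    [[0,0,0],[0,0,0.3],0],
    [[0,0,0],[0,0,0.3],0],
    [[0,0,0],[0,0,0.3],0],
  ],
)

```text
clock: 10.8
tool_pos: [0.5961, 0.022, 0.2749]
orientation: [147.3, 90.0, -128.4]
force: [-0.2, -0.1, -2.0]
opening: 0.0117
```

```bash
python3 - <<'E'
from h import *
H=np.load('p.npz')['H'];Rz=R.from_euler('z',H[2])
go(C([.055,.005,.273]),84.2)
for th in (10,20,30,40,50,55):
    # scoop tilt nose(-x) down: rotation about +y scoop by -th
    Rs=(Rz*R.from_euler('y',-th,degrees=True)).as_matrix()
    assert (Rs@[-1,0,0])[2]<0
    x=-Rs[:,2];z=Rs[:,1];M=np.c_[x,np.cross(z,x),z]
    go(C([.055,.005,.292])+.019*x,M=M)
s=snap('scene','s4');crop('s4',170,100,200,150,'c5',4)
E
```

```text
at [0.5961 0.022  0.2749] clk 10.8 open 0.0117 F [-0.2 -0.1 -2. ]
turn [ 0.08 -0.03 -0.02] shift [ 0.19 -0.06  0.04]
at [0.5961 0.022  0.2749] clk 10.8 open 0.0117 F [-0.2 -0.1 -2. ]
turn [  0.1   -0.02 -10.02] shift [ 0.16 -0.39  0.04]
at [0.5961 0.022  0.2749] clk 10.8 open 0.0117 F [-0.2 -0.1 -2. ]
turn [ 1.000e-01 -1.000e-02 -2.002e+01] shift [ 0.08 -0.71  0.04]
at [0.5961 0.022  0.2749] clk 10.8 open 0.0117 F [-0.2 -0.1 -2. ]
turn [  0.1   -0.   -30.02] shift [-0.06 -1.01  0.04]
at [0.5961 0.022  0.2749] clk 10.8 open 0.0117 F [-0.2 -0.1 -2. ]
turn [ 1.100e-01  1.000e-02 -4.002e+01] shift [-0.26 -1.28  0.04]
at [0.5961 0.022  0.2749] clk 10.8 open 0.0117 F [-0.2 -0.1 -2. ]
turn [ 1.100e-01  2.000e-02 -5.002e+01] shift [-0.49 -1.52  0.04]
at [0.5961 0.022  0.2749] clk 10.8 open 0.0117 F [-0.2 -0.1 -2. ]
turn [ 1.100e-01  2.000e-02 -5.502e+01] shift [-0.62 -1.62  0.04]
```

View pics/c5.png

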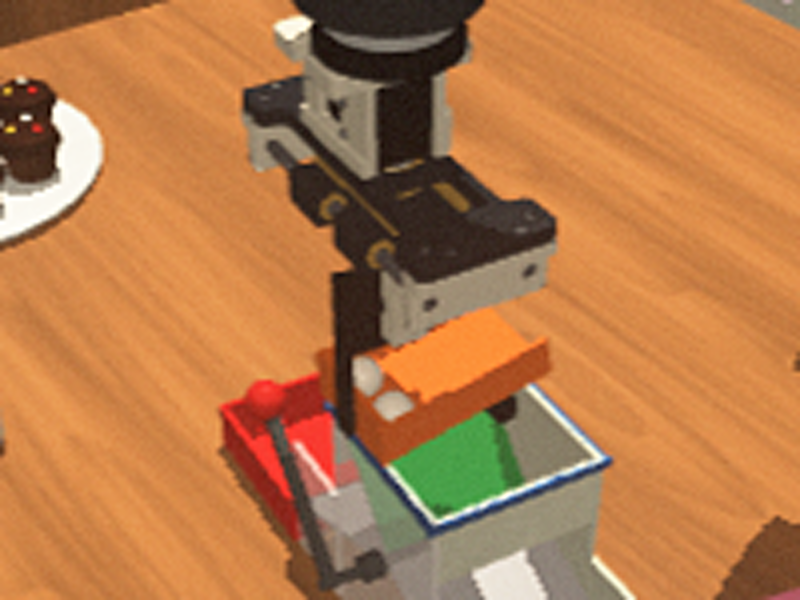

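The crop shows the scoop above the mouth with both balls in it, at (367,377) and (393,405), and the flap leaning to the red side. Now I pour.

>>> servo_tool(
  deltas=[
    [[0,0,-8],[0.2,-0.3,0],0],
    [[0,0,-16],[0.1,-0.6,0],0],
    [[0,0,-24],[0,-0.8,0],0],
    [[0,0,-32],[-0.1,-1.1,0],0],
    [[0,0,-40],[-0.3,-1.3,0],0],
  ],
)

```text
clock: 11.35
tool_pos: [0.6171, 0.0034, 0.2877]
orientation: [-91.7, 54.9, -8.4]
force: [3.3, -3.9, 0.5]
opening: 0.0121
```

>>> servo_tool(
  deltas=[
    [[0,0,-8],[0,-0.3,0],0],
    [[0,0,-14],[0,-0.4,0],0],
    [[0,0,-14],[0,-0.4,0],0],
    [[0,0,-14],[0,-0.4,0],0],
    [[0,0,-14],[0,-0.4,0],0],
  ],
)

```text
clock: 11.85
tool_pos: [0.5768, -0.028, 0.3319]
orientation: [-90.8, 44.9, -5.5]
force: [1.1, 0.2, -1.5]
opening: 0.0117
```

>>> servo_tool(
  deltas=[
    [[0,0,0],[0,0,0],0],
    [[0,0,0],[0,0,0],0],
    [[0,0,0],[0,0,0],0],
    [[0,0,0],[0,0,0],0],
    [[0,0,0],[0,0,0],0],
  ],
)

```text
clock: 12.35
tool_pos: [0.577, -0.0275, 0.3313]
orientation: [-90.8, 45.0, -5.5]
force: [-0.3, 0.2, -0.6]
opening: 0.0119
```

```bash
python3 - <<'E'
from h import *
go(C([.055,.005,.273]),84.2)
s=snap('scene','s5');t=snap('top','t5')
cv2.imwrite('pics/c6.png',np.hstack([cv2.resize(s['image'][150:350,220:370,::-1],(400,533)),cv2.resize(t['image'][150:283,150:250,::-1],(400,533))]))
E
```

```text
at [ 0.577  -0.0275  0.3313] clk 12.35 open 0.0119 F [-0.3  0.2 -0.6]
turn [ 1.08 -0.2  45.04] shift [5.18 2.99 5.2 ]
```

View pics/c6.png

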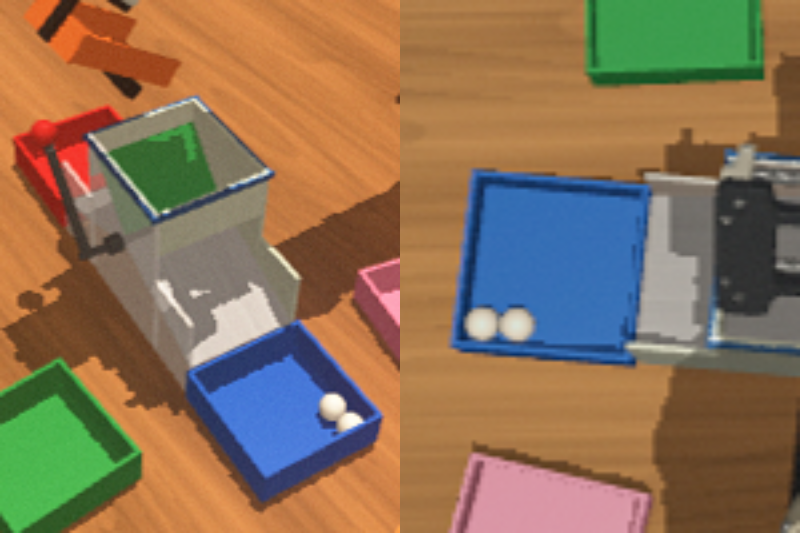

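Both white balls lie in the blue tray, at (332,407) and (349,425) on the left and (482,324) and (516,324) on the right. The flap is still over and the scoop is clear of the chute. I take the scoop back to its place, levelling it on the way.

>>> servo_tool(
  deltas=[
    [[0,0,0],[0,0,-3],0],
    [[0,0,0],[0,0,-7],0],
    [[0,0,0],[0,0,-11],0],
    [[0,0,0],[0,0,-15],0],
    [[0,0,0],[0,0,-18],0],
  ],
)

```text
clock: 12.95
tool_pos: [0.5629, -0.1951, 0.3348]
orientation: [-91.1, 45.0, -6.1]
force: [-0.4, -2.1, 0.1]
opening: 0.0119
```

```bash
python3 -c "
from h import *
go([.554,-.421,.28],73.6);print(ctrl.get_obs()['joint_pos'].round(0))"
```

```text
at [ 0.5629 -0.1951  0.3348] clk 12.95 open 0.0119 F [-0.4 -2.1  0.1]
turn [10.86  3.6  44.95] shift [  4.94   3.25 -22.5 ]
[   2.  -14.  -46.   23.  -14. -117.]
```

>>> servo_tool(
  deltas=[
    [[2,0.7,8],[1,0.6,-4],0],
    [[4,1.4,16],[2,1.3,-8],0],
    [[6,2.1,24],[3,1.9,-12],0],
    [[8,2.8,32],[4,2.6,-16],0],
    [[10,3.3,40],[4.9,3.2,-20],0],
  ],
)

```text
clock: 13.45
tool_pos: [0.5567, -0.398, 0.2814]
orientation: [-85.7, 83.1, -10.8]
force: [2.2, 1.0, -0.5]
opening: 0.0121
```

```bash
python3 -c "
from h import *
go([.554,-.421,.20],73.6);print(ctrl.get_obs()['joint_pos'].round(0))"
```

```text
at [ 0.5567 -0.398   0.2814] clk 13.45 open 0.0121 F [ 2.2  1.  -0.5]
turn [1.27 0.6  6.91] shift [ 8.1   0.64 -2.36]
[-20.  16.   1.  -1. -69. -85.]
```

>>> servo_tool(
  deltas=[
    [[1.3,0.6,6.9],[2,0.6,-2.4],0],
    [[1.3,0.6,6.9],[5,0.6,-2.4],0],
    [[1.3,0.6,6.9],[8,0.6,-2.4],0],
    [[1.3,0.6,6.9],[8,0.6,-2.4],0],
    [[1.3,0.6,6.9],[8,0.6,-2.4],0],
  ],
)

```text
clock: 13.95
tool_pos: [0.5542, -0.4216, 0.2011]
orientation: [105.2, 89.9, 178.8]
force: [0.3, -0.2, -0.4]
opening: 0.012
```

```bash
python3 -c "
from h import *
go([.554,-.421,.0635],73.6);s=snap('scene','s6');crop('s6',160,90,110,110,'c7',5)"
```

```text
at [ 0.5542 -0.4216  0.2011] clk 13.95 open 0.012 F [ 0.3 -0.2 -0.4]
turn [-0.01 -0.02 -0.06] shift [13.76  0.02  0.05]
```

View pics/c7.png

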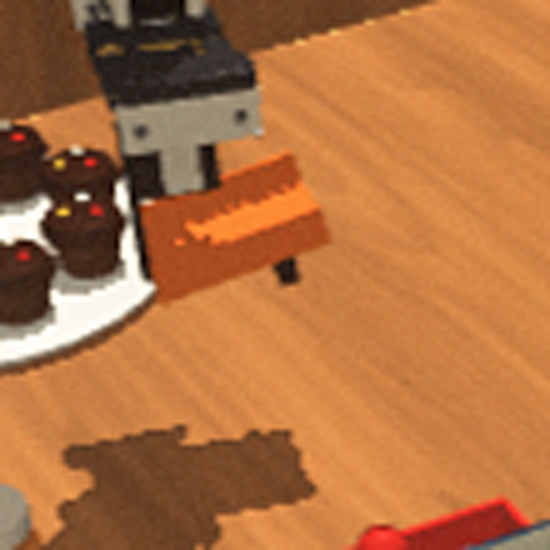

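The scoop is empty and level, with its foot at (287,270), and the counter below is clear. I lower it.

>>> servo_tool(
  deltas=[
    [[0,0,0],[3,0,0],0],
    [[0,0,0],[6,0,0],0],
    [[0,0,0],[9,0,0],0],
    [[0,0,0],[12,0,0],0],
    [[0,0,0],[12.7,0,0],0],
  ],
)

```text
clock: 14.5
tool_pos: [0.5544, -0.4213, 0.0751]
orientation: [-112.0, 90.0, -38.4]
force: [-0.1, -0.1, -1.4]
opening: 0.012
```

>>> servo_tool(
  deltas=[
    [[0,0,0],[0.5,0,0],0],
    [[0,0,0],[0.8,0,0],0],
    [[0,0,0],[1,0,0],0],
    [[0,0,0],[1,0,0],0],
  ],
)

```text
clock: 14.9
tool_pos: [0.5549, -0.4216, 0.0663]
orientation: [-102.7, 89.9, -29.1]
force: [-0.2, 0.2, -2.3]
opening: 0.0118
```

>>> servo_tool(
  deltas=[
    [[0,0,0],[0.2,0,0],0],
    [[0,0,0],[0.3,0,0],0],
    [[0,0,0],[0.35,0,0],0],
    [[0,0,0],[0.35,0,0],0],
  ],
)

```text
clock: 15.3
tool_pos: [0.555, -0.4216, 0.063]
orientation: [-104.8, 89.9, -31.2]
force: [-0.7, 0.1, 0.7]
opening: 0.0117
```

>>> servo_tool(
  deltas=[
    [[0,0,0],[0,0,0],1.6],
    [[0,0,0],[0,0,0],2.5],
    [[0,0,0],[0,0,0],4],
    [[0,0,0],[0,0,0],6],
    [[0,0,0],[0,0,0],6],
  ],
)

```text
clock: 15.8
tool_pos: [0.555, -0.4216, 0.063]
orientation: [-104.4, 89.9, -30.7]
force: [0.1, -0.1, 0.1]
opening: 0.0423
```

>>> servo_tool(
  deltas=[
    [[0,0,0],[-1,0,0],6],
    [[0,0,0],[-4,0,0],6],
    [[0,0,0],[-8,0,0],6],
    [[0,0,0],[-12,0,0],6],
    [[0,0,0],[-16,0,0],6],
  ],
)

```text
clock: 16.3
tool_pos: [0.5545, -0.4214, 0.2256]
orientation: [-106.3, 89.8, -32.7]
force: [1.1, 0.3, -0.7]
opening: 0.0599
```

>>> servo_tool(
  deltas=[
    [[0,0,0],[-3,0,0],6],
    [[0,0,0],[-3,0,0],6],
    [[0,0,0],[-3,0,0],6],
  ],
)

```text
clock: 16.6
tool_pos: [0.5546, -0.4214, 0.2574]
orientation: [-99.7, 89.7, -26.1]
force: [0.3, 0.6, -0.7]
opening: 0.0601
```

```bash
python3 - <<'E'
from h import *
print(ctrl.get_obs()['tool_pos'])
s=snap('scene','s7');t=snap('top','t7')
cv2.imwrite('pics/c8.png',np.hstack([cv2.resize(s['image'][130:350,165:365,::-1],(400,440)),cv2.resize(t['image'][150:290,160:287,::-1],(400,440))]))
E
```

```text
[ 0.55464578 -0.42142898  0.25743671]
```

View pics/c8.png

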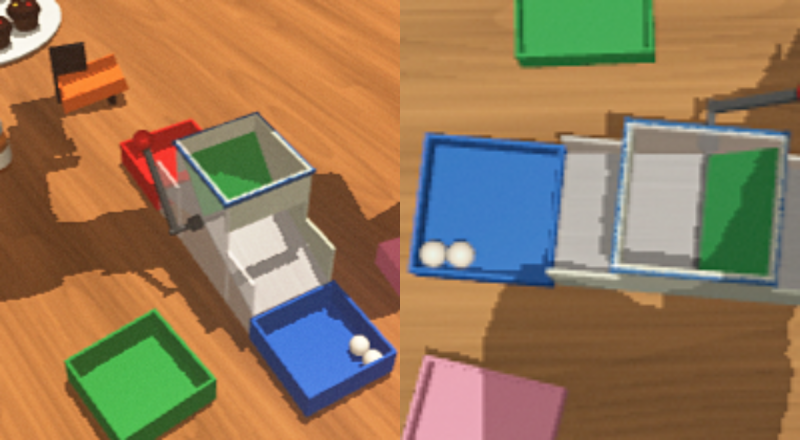

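The picture shows the scoop standing upright and empty at (90,80), the flap fully over to the red side, and both white balls in the blue tray at (360,346) and (373,357). The gripper is clear, so I hand in.

```bash
python3 -c "
from plant import ctrl
print(ctrl.close_job())"
```

```text
the job is handed in; nothing more can be done
None
```

The job is done and handed in at about 17 s of the 72 s allowed; no verdict is reported.

- **Flap:** I pushed it over to its stop on the red side. The force rose to about 15 N at the stop, and the flap was still leaning fully over in the last pictures.
- **Balls:** I poured both white balls into the chute mouth, and they lie in the blue tray.
- **Scoop:** I set the empty scoop back where it had stood. The last scene picture shows it upright with the gripper clear above it, though I judged its tilt by eye only.
- **Black-ball scoop:** My moves never went near it, but I did not measure it again at the end.

One thing disagreed: near the end of the pour the tool ended about 7 cm off the commanded path, close to a wrist singularity. The force stayed below about 6 N and nothing was disturbed. I viewed 10 pictures in all.

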